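# Knock a stuck stopper blank up out of its mould

## Robot

A 6-joint arm with a two-finger parallel gripper is mounted at the origin on the work surface. World frame = base frame: x ahead of the robot, y to its left, z up, the work surface at z = 0. Lengths are in m, angles in rad, forces in N, time in s.
With the tool pointing down it reaches from about 0.325 to 0.9 m from the base axis. Payload 3.5 kg.
Tool frame: the origin (TCP) lies midway between the tips of the shut fingers; the grasp point (between the pads) lies 19 mm behind it (manip.tcp_to_grasp is the distance from the TCP to the grasp point, in m); z points along the fingers, x is the direction in which the jaws open and shut, and the axes are right-handed (so a half turn about z gives the same grasp; the last joint's range is limited). The gripper opens to 85 mm and grips with 20 to 120 N. Pads are 22 mm wide; open, the fingers measure 114 mm over their backs; the gripper's body (76 mm by 85 mm) begins 54 mm behind the grasp point. The pads swing forward as they close: fully open they stand 13 mm farther back than shut.
Start: joints at [1.205, 0.276, -0.026, 1.268, 0, 1.467], TCP at [0.162, 0.604, 0.231] pointing down, gripper open.
Joint ranges: [-3.12, 3.12], [-0.85, 1.88], [-1.08, 1.24], [-1.95, 2.15], [-1.57, 1.53], [-3.14, 3.14]. Speed limits (rad/s): [2.57, 2.57, 3.14, 3.14, 3.14, 3.14].

## Interface

Orientations are given as a 3x3 rotation matrix whose columns are the frame's x, y, z axes.
In Python, from bench import manip, snapshot, camera_params, regions_of gives the robot as it stands.
- The arm moves only by the shell command python3 -m jog 'ROWS'. ROWS is JSON, a list of rows, each a list of 3 entries, a list of its own where there are three numbers: the finger opening in mm, from 0 to 85.4, then the shift along the tool's x, y, z in mm, then the turn, a rotation vector about the tool's x, y, z in rad. A call has 1 to 10 rows; each row shifts and turns the pose as measured when the row begins, along the tool's axes as they then stand; what a row does not reach is not made up. A row lasts 1/10 s, in which the tool goes at most 50 mm and 8.59 degrees, less where a joint would pass 70% of its speed; a pose out of reach is approached as far as the arm can. A call with a gripper value outside its range is refused whole. The fingers move at their own pace and stop on an object; the grip force is fixed at half the most. Time passes only in rows, so rows that do not move let the fingers close. It gives the time, the measured TCP pose, the force and the opening at its end, in the units of the state.
- manip.sense(): the state, without advancing time (a new reading comes with each control period).
- snapshot(name): name is "scene" or "top" or "wrist"; returns the picture (400x640x3 uint8, red, green, blue); there is no depth.
- camera_params(name): a dict with "fx", "fy", "cx", "cy" (pixels), "R" (3x3) and "t" (3): a world point X has camera coordinates R X + t; the wrist camera has in their place "T_tool_cam" (4x4, takes a point from camera to tool coordinates, whose origin is the TCP and whose axes are the tool frame's). Camera axes: x right, y down, z forward; pixel columns grow to the right and rows downward; lengths in m; the calibration is good to about 2 mm. The wrist camera is an equidistant fisheye: a pixel r from the principal point sees the ray r / f radians off the axis. A picture is of the moment at which its call begins: read the wrist's pose just before it. camera_params takes no time and is no camera call.
- manip.close_job(): hands the job in, once; it reports no verdict.
Trained networks look in the newest picture that a camera, given by its name, has taken for a name from the list of things; names that differ only in an ending like _2 or _b are one class to them, and where a whole thing is asked for, a point or a joint stands for the part that bears it (a point fixed in the world has none). Each returns a list of dicts, best first, with "conf" (0 to 1); they miss things now and then, are a little off and sometimes report something else, mostly with a low value. They report only what shows in the picture. A call takes as long as a camera call. They do not tell look-alikes from the thing itself.
- regions_of(camera, query): "pixels" (400x640 bool, what is visible of it) and "rect" ([left, top, right, bottom] in pixels, round what is visible of it).
The state is a dict: "time_s": time; "qpos": joint angles; "qvel": joint speeds; "tau": joint torques, N m; "ee_pos": TCP position; "tool_rot": TCP orientation; "force": force on the tool from outside, world axes, zero at the start; "wrist_torque": the same for the moment, N m; "gripper_width": finger opening in m.
Only numpy, scipy, OpenCV 4.12 (cv2) and the standard library are available. Lean on these libraries where they do the work, as an engineer would, in place of code of your own. Each camera call takes 0.05 s, during which the arm holds its last target.

## Task

The clay stopper blank is stuck in the pocket of the mould stand. Take the C-shaped knock-out tool, bring its rod in under the stand, feel gently for the off-centre hole in the pocket's floor and push the rod up through it until the stopper stands about a centimetre higher than it was, level and still held in the pocket. Then draw the tool out and stand it upright on the bench clear of the stand; do not force anything, do not touch the stopper with the gripper and leave the other things where they are.

Things in the scene. Friction and masses are not known exactly. Their poses are not given: they have to be found in the camera images.
- stand: Mould stand fixed to the bench; origin on the bench at its centre, z up, x away from its open front (back open too). Two grey side walls 104 mm long (x), inner faces at y = +-44 mm, with 6 mm high flanges out to +-82 mm, and 10 x 12 mm cross bars at x = +-47 mm, 65 to 77 mm high, carry a plaster ring 104 x 104 mm, top 109 mm above the bench. Space below the pocket floor is free down to the bench.
- rim (a point): Centre of the ring's round pocket (61.5 mm diameter, open above), at its rim 109 mm above the bench; axes as the stand's. Two steel cheeks at y = +-30 mm, each sprung with about 7 N, grip the stopper's side 95 to 103 mm above the bench: the stopper resists pushing with roughly 4 to 14 N and stays where it is pushed to, while its underside is below about 98 mm.
- floor_mid (a point): Centre of the underside of the pocket's floor, 65 mm above the bench (axes as the stand's): a rigid steel plate 62 x 62 mm, 12 mm thick. It has one 13.5 mm through hole, centred 8.5 mm off this point, in a direction that differs each time (the plate turns, but is stiff) and is not measured; stopper and ring hide it from above: feel for it. Floor 65 to 77 mm above the bench.
- stopper: Cream clay stopper blank, plain disc 60 mm in diameter, 30 mm thick, about 0.12 kg. Origin at the centre of its underside, z up. At the start it sits on the pocket's floor, its underside 77 mm above the bench, its top 2 mm below the rim.
- tool: C-shaped steel tool, 0.35 kg, standing on the bench. Origin on its underside below the rod's axis, z up, mouth of the C to +x. Foot 10 mm thick: bar 26 mm wide, x -72 to +12 mm; cross bar 80 mm wide, x -95 to -61 mm. Spine 12 x 24 mm at x -77 to -65 mm. Upper arm 24 mm wide, x -77 to +24 mm, 115 to 129 mm high. In use the spine is in front of the stand, the arm over the stopper.
- rod_tip (a point): Top of the tool's rod, which stands up from the foot: 10 mm in diameter, ball end, tip 46 mm above the tool's underside, foot's top 36 mm below the tip. Axes as the tool's.
- grip (a point): Centre of the tool's wooden grip, on top of the upper arm straight above the rod: 50 mm (x) by 24 mm (y, pinch across this), 40 mm tall, 129 to 169 mm above the tool's underside. Axes as the tool's. Grip it firmly: the tool can swing in a weak grip.
- teapot: Bystander: unfired cream teapot, 120 mm tall; origin at its underside. Leave it alone.
- beaker: Bystander: cream clay beaker, 85 mm tall, 72 mm wide; origin at its underside. Leave it alone.
- brush: Bystander: brush lying flat; origin at its underside. Leave it alone.
- jar: Bystander: white jar, 75 mm tall, 68 mm wide; origin at its underside. Leave it alone.
- rib: Bystander: flat wooden rib, 6 mm thick; origin at its underside. Leave it alone.
- half_mould: Bystander: small plaster half mould 90 x 70 x 40 mm; origin at its underside. Leave it alone.
- cup_foot: Bystander: small cream foot piece, 35 mm tall, 60 mm wide; origin at its underside. Leave it alone.
Mind the look-alikes: they are no part of the job. Leave any turquoise look-alike of the stopper alone.

How it is judged:
On the way, in this order (a step that is already met when the one before it is completed fails the run):
1. the tool's rod has come up through the hole in the pocket's floor and presses on the stopper (z of rod_tip in the frame of stand above 0.074 m and horizontal distance between rod_tip and rim below 0.02 m and contact force between tool and stopper above 0.5 N), for 0.05 s.
2. the rod has pushed the stopper up by 7 mm or more (z of stopper in the frame of stand above 0.084 m and contact force between tool and stopper above 0.3 N), for 0.1 s.
At the end, for the whole second after the job is handed in: The stopper stands 6.5 to 19.5 mm higher than at the start, level within 0.12 rad and centred within 6 mm in the pocket, at rest; the tool stands upright (within 0.06 rad) on the bench, at rest, not touching the stand and with its origin more than 90 mm from the stand's centre (z of stopper in the frame of stand between 0.0835 and 0.0965 m and angle between stopper's own z axis and vertical below 0.12 rad and horizontal distance between stopper and rim below 0.006 m and angle between tool's own z axis and vertical below 0.06 rad and height (world z) of tool between -0.004 and 0.006 m and horizontal distance between tool and stand above 0.09 m and contact force between tool and stand below 0.05 N and linear speed of each of tool, stopper below 0.02 m/s).
It fails at once if the tool presses on the stand or its plate with more than 25 N (contact force between tool and stand above 25 N).
It fails at once if the rod presses on the stopper with more than 25 N (contact force between tool and stopper above 25 N).
It fails at once if the gripper or arm touches the stopper (contact force between any of the fingers, the arm and stopper above 0.5 N).
It fails at once if the stopper is pushed right out of the pocket or tipped (z of stopper in the frame of stand above 0.106 m or angle between stopper's own z axis and vertical above 0.35 rad).
It fails at once if a bystander is moved by more than 20 mm (distance of any of teapot, beaker, brush, jar, rib, half_mould, cup_foot from where it was at the start of the episode above 0.02 m).
It also fails if it takes over 70 s, if anything falls off the work surface, if the arm or the gripper's body presses on something with over 40 N, if the wrist force passes 120 N, or if a joint passes its speed limit or range.

## Working session

There is one attempt and no reset: what is moved stays moved. The work goes in short steps, Python scripts to look and compute and a shell command to move; the robot and the scene stay as the last step left them, time stands still between calls to the robot, and variables do not carry over. Pictures are saved under pics/ and viewed, and the job is handed in when it is done.

```bash
ls; mkdir -p pics; python3 - <<'E'
from bench import manip, snapshot, camera_params
import cv2
s=manip.sense(); print({k:(v if not hasattr(v,'round') else v) for k,v in s.items()})
print(manip.tcp_to_grasp)
for n in ['scene','top','wrist']:
    cv2.imwrite(f'pics/{n}0.png',snapshot(n)[:,:,::-1]); print(n,camera_params(n))
E
```

```text
pics
{'time_s': 0.0, 'qpos': array([ 1.20458349e+00,  2.77137242e-01, -2.78917402e-02,  1.26801130e+00,
       -4.33866465e-05,  1.46740143e+00]), 'qvel': array([-0.00046823,  0.00115482,  0.00136914, -0.00094775,  0.00023931,
        0.00282363]), 'tau': array([ 1.46290240e-04, -4.45510697e+01,  2.95201296e+01,  1.64730311e-02,
       -2.05200678e-05,  8.76696561e-06]), 'ee_pos': array([0.16211184, 0.6027938 , 0.23015196]), 'tool_rot': array([[ 2.59801856e-01,  9.65661645e-01, -7.63009065e-04],
       [ 9.65659357e-01, -2.59802908e-01, -2.11069185e-03],
       [-2.23644614e-03, -1.88445183e-04, -9.99997481e-01]]), 'force': array([0.38391103, 0.2316259 , 0.73291212]), 'wrist_torque': array([-0.01934317,  0.01652431,  0.01160641]), 'gripper_width': 0.0853752518495502}
0.0187
scene {'fx': 478.47960821634564, 'fy': 478.47960821634564, 'cx': 321.7347937568287, 'cy': 192.87531008625646, 'R': array([[ 4.48128282e-01,  8.93968925e-01, -7.77037324e-04],
       [ 7.06801052e-01, -3.54836802e-01, -6.11982938e-01],
       [-5.47369451e-01,  2.73697652e-01, -7.90870583e-01]]), 't': array([-0.24256426, -0.34228908,  1.58005256])}
top {'fx': 386.0624680634795, 'fy': 386.0624680634795, 'cx': 316.63730072625333, 'cy': 202.73008538197547, 'R': array([[ 0.00326275, -0.99991069, -0.01296009],
       [-0.98890744, -0.00130175, -0.14852735],
       [ 0.14849721,  0.01330094, -0.98882337]]), 't': array([0.01487164, 0.59487133, 1.17258685])}
wrist {'fx': 309.70691628693146, 'fy': 309.70691628693146, 'cx': 320.0140304236336, 'cy': 200.17660794158687, 'T_tool_cam': array([[ 9.99999126e-01, -5.25717449e-05, -1.32124902e-03,
        -1.23294522e-03],
       [ 4.32055851e-04,  9.57355347e-01,  2.88912707e-01,
        -7.37811927e-02],
       [ 1.24971617e-03, -2.88913025e-01,  9.57354533e-01,
        -1.43451726e-01],
       [ 0.00000000e+00,  0.00000000e+00,  0.00000000e+00,
         1.00000000e+00]])}
```

View pics/scene0.png

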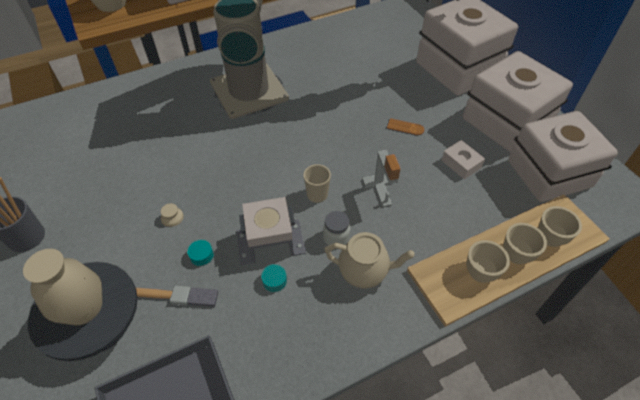

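View pics/top0.png

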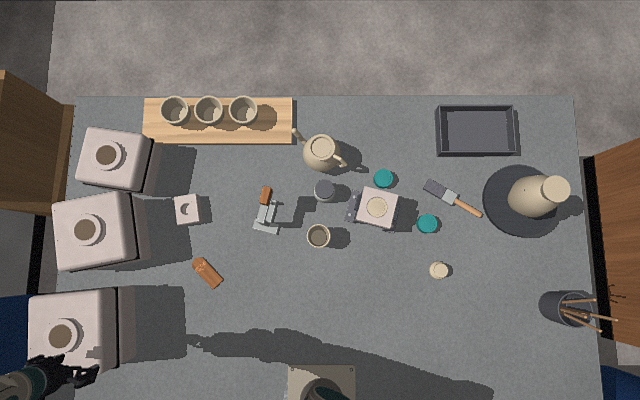

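View pics/wrist0.png

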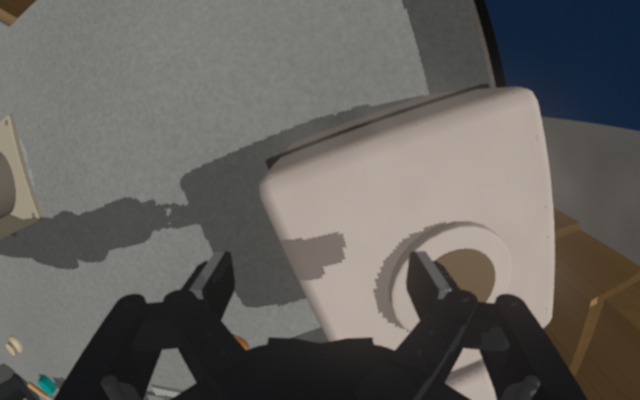

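```bash
cat > h.py <<'E'
import numpy as np, cv2
from bench import manip, snapshot, camera_params, regions_of
def proj(n,X,cp=None):
    cp=cp or camera_params(n); X=np.atleast_2d(X); c=X@cp['R'].T+cp['t']
    return np.c_[cp['fx']*c[:,0]/c[:,2]+cp['cx'],cp['fy']*c[:,1]/c[:,2]+cp['cy']]
def unproj(n,uv,z):
    cp=camera_params(n); d=cp['R'].T@np.array([(uv[0]-cp['cx'])/cp['fx'],(uv[1]-cp['cy'])/cp['fy'],1]); o=-cp['R'].T@cp['t']
    return o+d*(z-o[2])/d[2]
def crop(n,x0,y0,x1,y1,f,name,img=None):
    img=snapshot(n) if img is None else img
    cv2.imwrite('pics/'+name,cv2.resize(img[y0:y1,x0:x1,::-1],None,fx=f,fy=f,interpolation=cv2.INTER_CUBIC))
E
python3 - <<'E'
from h import *
for n,b in (('top',(235,140,455,290)),('scene',(200,100,440,310))):
    im=snapshot(n); 
    crop(n,*b,3.3,n+'1.png',im)
    for q in ['stand','stopper','tool','grip','jar','beaker','teapot']:
        for r in regions_of(n,q)[:3]:
            p=r['pixels']; ys,xs=np.nonzero(p); print(n,q,round(r['conf'],2),np.round(r['rect']),round(xs.mean(),1),round(ys.mean(),1),len(xs))
E
```

```text
top stand 0.78 [347. 188. 397. 235.] 372.9 208.1 1531
top stand 0.21 [254. 186. 278. 235.] 266.0 212.3 775
top stopper 0.74 [413. 215. 438. 234.] 425.8 223.4 363
top stopper 0.67 [371. 171. 395. 188.] 382.1 177.9 287
top stopper 0.62 [195. 258. 225. 288.] 206.5 271.9 524
top tool 0.24 [255. 186. 278. 234.] 265.8 211.3 690
top grip 0.86 [253. 188. 279. 234.] 265.7 212.2 712
top jar 0.73 [312. 181. 335. 206.] 323.8 190.4 392
top jar 0.52 [295. 127. 344. 173.] 320.2 151.4 1309
top beaker 0.92 [304. 225. 327. 248.] 317.9 234.9 450
top teapot 0.96 [292. 130. 345. 170.] 320.0 151.3 1310
scene stand 0.77 [238. 198. 304. 263.] 267.7 229.7 2597
scene stopper 0.95 [257. 265. 289. 292.] 274.0 277.4 598
scene stopper 0.83 [253. 208. 280. 227.] 266.2 217.8 391
scene stopper 0.77 [189. 238. 214. 266.] 199.7 251.9 610
scene tool 0.91 [364. 147. 399. 208.] 383.2 176.0 1142
scene grip 0.63 [362. 150. 401. 209.] 383.1 176.2 1130
scene jar 0.71 [323. 210. 351. 242.] 336.3 228.1 753
scene jar 0.37 [364. 150. 400. 205.] 383.3 175.8 1132
scene jar 0.25 [240. 199. 304. 263.] 267.9 229.8 2738
scene beaker 0.81 [305. 163. 327. 204.] 316.2 182.3 878
scene beaker 0.48 [388. 119. 424. 136.] 404.9 126.3 409
scene teapot 0.56 [325. 231. 413. 285.] 364.6 259.4 2578
```

View pics/top1.png

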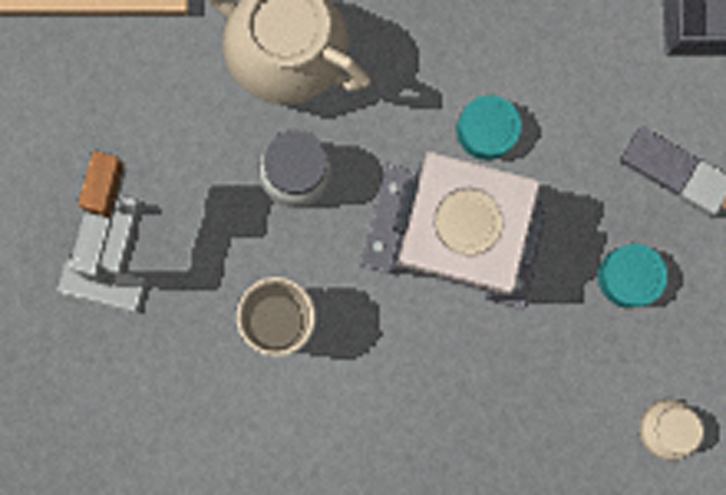

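View pics/scene1.png

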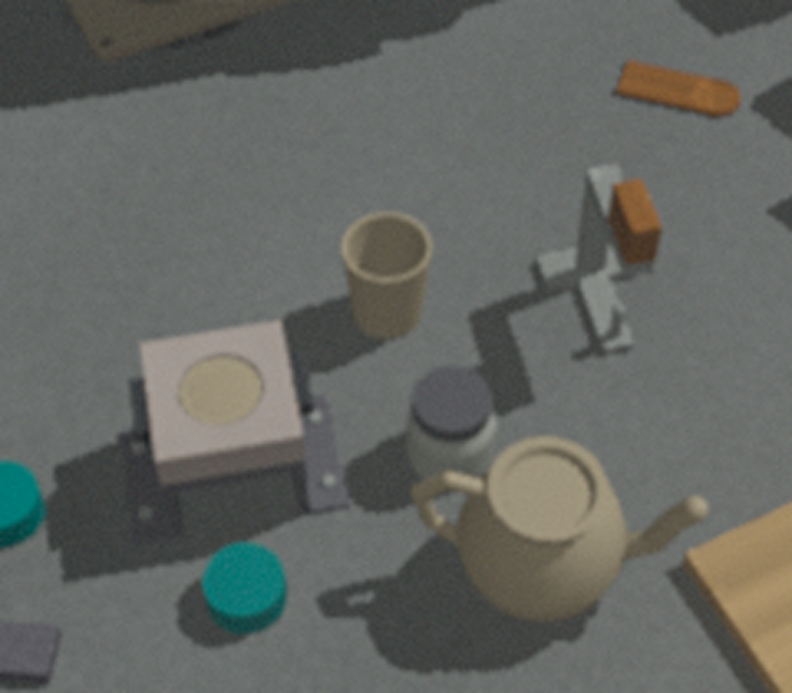

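```bash
python3 - <<'E'
from h import *
im=snapshot('top'); crop('top',245,180,290,240,10,'t2.png',im); crop('top',338,175,408,245,8,'t3.png',im)
im=snapshot('scene'); crop('scene',355,140,410,210,8,'s2.png',im); crop('scene',232,190,312,270,7,'s3.png',im)
a=[cv2.imread('pics/'+f) for f in('t2.png','s2.png')]
h=600;a=[cv2.copyMakeBorder(x,0,h-x.shape[0],0,0,cv2.BORDER_CONSTANT) if x.shape[0]<=h else x for x in a]
E
```

```text
(no output)
```

View pics/t2.png

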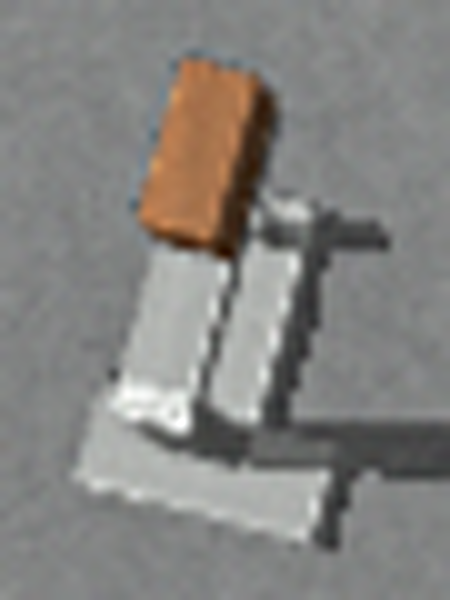

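View pics/s2.png

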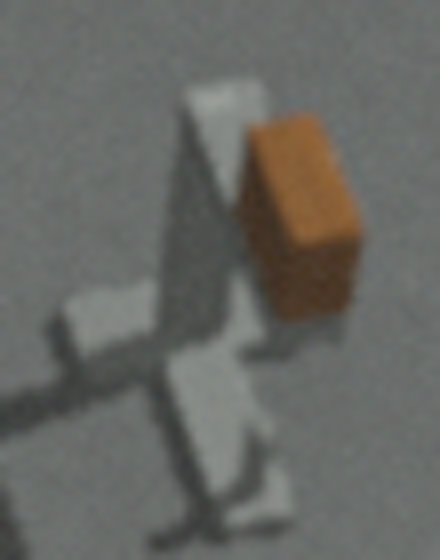

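View pics/t3.png

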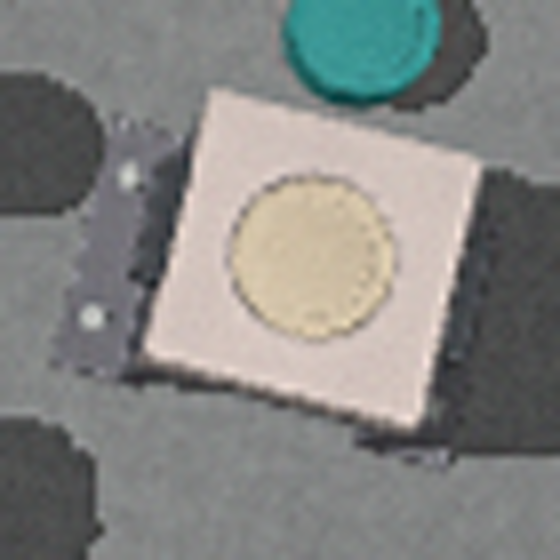

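View pics/s3.png

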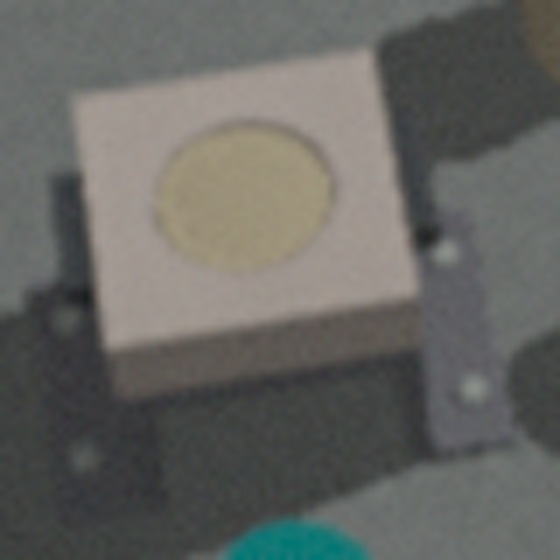

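```bash
cat > fit.py <<'E'
from h import *
from scipy.optimize import least_squares
def cv(p,ox,oy,f): return (np.array(p,float)+.5)/f-.5+[ox,oy]
def fit(obs,x0):
    def res(v):
        c,s=np.cos(v[2]),np.sin(v[2]);r=[]
        for n,P,uv in obs:
            P=np.array(P,float)/1000; W=np.c_[v[0]+c*P[:,0]-s*P[:,1],v[1]+s*P[:,0]+c*P[:,1],P[:,2]]
            r.append(proj(n,W)-uv)
        return np.vstack(r).ravel()
    o=least_squares(res,x0,loss='soft_l1'); return o.x,res(o.x).reshape(-1,2)
if __name__=='__main__':
    R=52
    ring=[[52,52,109],[52,-52,109],[-52,-52,109],[-52,52,109]]
    ot=('top',ring,cv([(212,90),(483,160),(417,430),(147,358)],338,175,8))
    os_=('scene',[[-52,-52,109],[-52,52,109],[52,52,109],[52,-52,109]],cv([(73,97),(375,48),(420,300),(108,348)],232,190,7))
    g=169
    gt=('top',[[-25,12,g],[25,12,g],[25,-12,g],[-25,-12,g],[-95,40,10],[-95,-40,10]],cv([(146,224),(185,60),(255,75),(226,255),(75,475),(310,545)],245,180,10))
    gs=('scene',[[-25,-12,g],[-25,12,g],[25,12,g],[25,-12,g],[25,12,129],[25,-12,129],[-77,-12,129],[-77,12,129]],cv([(250,128),(312,115),(362,235),(302,248),(350,310),(282,318),(187,92),(262,80)],355,140,8))
    for nm,o in (('stand',[ot,os_]),('stand t',[ot]),('stand s',[os_]),('tool',[gt,gs]),('tool t',[gt]),('tool s',[gs])):
        x,r=fit(o,[.6,0,-.2]); print(nm,x.round(4),'rms',np.sqrt((r**2).mean()).round(2)); 
        if ' ' not in nm: print(r.round(1).tolist())
    for n,uv,z in (('top',(323.8,190.4),.05),('top',(317.9,234.9),.08)): print(unproj(n,uv,z))
E
python3 fit.py
```

```text
stand [ 0.5756 -0.1641 -0.2618] rms 0.68
[[0.2, -0.9], [0.2, -0.7], [0.2, -0.9], [-0.3, -1.1], [0.1, -0.6], [-0.6, -0.5], [-0.0, -1.6], [-0.3, -0.7]]
stand t [ 0.5729 -0.1638 -0.2571] rms 0.14
stand s [ 0.5781 -0.1646 -0.2687] rms 0.3
tool [ 0.6025  0.162  -0.2561] rms 0.93
[[-0.8, -1.1], [0.1, -1.5], [1.2, -0.9], [-0.7, -2.1], [-0.1, -0.1], [0.3, -0.7], [-0.8, -1.3], [0.8, -1.1], [0.7, -1.1], [-1.4, -1.1], [0.1, 0.2], [-0.7, 0.7], [-0.3, -0.9], [-0.8, -0.8]]
tool t [ 0.5993  0.1617 -0.258 ] rms 0.64
tool s [ 0.6051  0.1614 -0.2575] rms 0.72
[ 0.63335086 -0.00629182  0.05      ]
[0.49121379 0.01162303 0.08      ]
```

Candidates: the stopper is the cream disc in the plaster ring (top view 377,207). The look-alikes are the teal discs (383,178) and (427,223) and the cup_foot (438,270). The tool is the grey C with the orange grip (265,212), and the orange rib (207,272) is a look-alike for it. The close crops confirm both choices. The gripper yaw already matches the tool.

```bash
python3 -m jog '[[85,[0,0,-50],[0,0,0]],[85,[0,0,-50],[0,0,0]],[85,[-23,40,0],[0,0,0]],[85,[-23,40,0],[0,0,0]],[85,[-23,40,0],[0,0,0]],[85,[-23,40,0],[0,0,0]],[85,[-23,40,0],[0,0,0]],[85,[-23,40,0],[0,0,0]],[85,[-23,40,0],[0,0,0]],[85,[-23,40,0],[0,0,0]]]'
```

```text
time_s: 2.05
ee_pos: [0.4292, 0.3368, 0.3342]
tool_rot: [[0.248, 0.969, 0.002], [0.969, -0.248, -0.003], [-0.002, 0.003, -1.0]]
force: [0.7, 0.1, 0.3]
gripper_width: 0.085
```

```bash
python3 -m jog '[[85,[-25,42,0],[0,0,0]],[85,[-25,42,0],[0,0,0]],[85,[-25,42,0],[0,0,0]],[85,[-25,42,0],[0,0,0]],[85,[-10,20,0],[0,0,0]],[85,[0,0,0],[0,0,0]]]'
cat >> h.py <<'E'
def wparam():
    s=manip.sense(); cp=camera_params('wrist'); T=np.eye(4); T[:3,:3]=s['tool_rot']; T[:3,3]=s['ee_pos']
    return cp,T@cp['T_tool_cam']
def wproj(X,cp,Twc):
    X=np.atleast_2d(X); c=(X-Twc[:3,3])@Twc[:3,:3]; th=np.arctan2(np.hypot(c[:,0],c[:,1]),c[:,2]); ph=np.arctan2(c[:,1],c[:,0])
    return np.c_[cp['fx']*th*np.cos(ph)+cp['cx'],cp['fy']*th*np.sin(ph)+cp['cy']]
def wunproj(uv,z,cp,Twc):
    a=(uv[0]-cp['cx'])/cp['fx'];b=(uv[1]-cp['cy'])/cp['fy'];th=np.hypot(a,b);s=np.sin(th)/th if th>0 else 1
    d=Twc[:3,:3]@np.array([a*s,b*s,np.cos(th)]);o=Twc[:3,3]; return o+d*(z-o[2])/d[2]
def body(v,P):
    P=np.array(P,float)/1000;c,s=np.cos(v[2]),np.sin(v[2]);return np.c_[v[0]+c*P[:,0]-s*P[:,1],v[1]+s*P[:,0]+c*P[:,1],P[:,2]+(v[3] if len(v)>3 else 0)]
def box(x0,x1,y0,y1,z0,z1): return [[x,y,z] for z in(z0,z1) for x,y in((x0,y0),(x1,y0),(x1,y1),(x0,y1))]
def drawbox(im,uv,col):
    uv=np.round(uv*8).astype(int)
    for a,b in [(0,1),(1,2),(2,3),(3,0),(4,5),(5,6),(6,7),(7,4),(0,4),(1,5),(2,6),(3,7)]:
        cv2.line(im,tuple(int(t) for t in uv[a]),tuple(int(t) for t in uv[b]),col,1,cv2.LINE_AA,3)
TOOLB=[box(-25,25,-12,12,129,169),box(-95,-61,-40,40,0,10),box(-72,12,-13,13,0,10),box(-77,24,-12,12,115,129)]
STANDB=[box(-52,52,-52,52,77,109),box(-52,52,44,82,0,6),box(-52,52,-82,-44,0,6)]
E
python3 - <<'E'
from h import *
cp,T=wparam(); im=snapshot('wrist'); print(manip.sense()['ee_pos'])
a=im[:,:,::-1].copy()
for b in TOOLB: drawbox(a,wproj(body((.602,.162,-.257),b),cp,T),(0,0,255))
for b in STANDB: drawbox(a,wproj(body((.5755,-.164,-.262),b),cp,T),(0,255,0))
cv2.imwrite('pics/w1.png',im[:,:,::-1]); cv2.imwrite('pics/w1o.png',a)
E
```

```text
time_s: 2.65
ee_pos: [0.5913, 0.1738, 0.3352]
tool_rot: [[0.255, 0.967, 0.006], [0.967, -0.255, -0.002], [-0.001, 0.006, -1.0]]
force: [0.3, 0.5, -0.8]
gripper_width: 0.085
[0.59021372 0.17465955 0.33521453]
```

View pics/w1o.png

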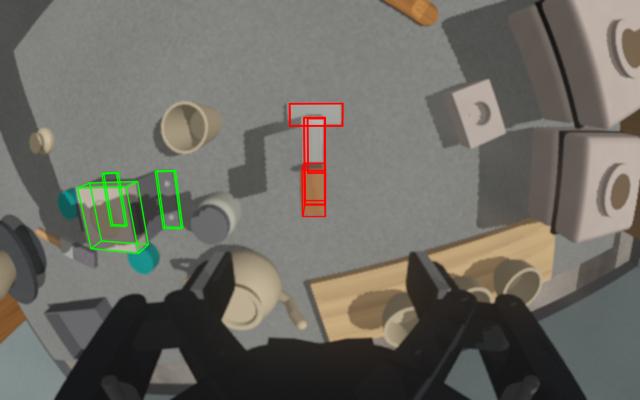

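```bash
python3 - <<'E'
from h import *
im=cv2.imread('pics/w1o.png');im0=cv2.imread('pics/w1.png')
cv2.imwrite('pics/w1z.png',np.hstack([cv2.resize(x[90:230,270:360],None,fx=4,fy=4,interpolation=cv2.INTER_CUBIC) for x in(im0,im)]))
E
```

```text
(no output)
```

View pics/w1z.png

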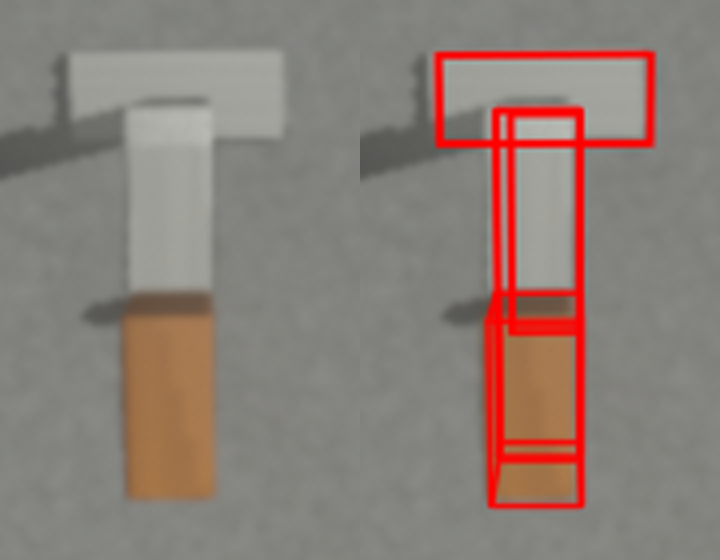

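```bash
python3 -m jog '[[85,[-9,13,40],[0.006,0,0]],[85,[0,0,40],[0,0,0]],[85,[0,0,40],[0,0,0]],[85,[0,0,25],[0,0,0]],[85,[0,0,0],[0,0,0]]]'
python3 - <<'E'
from h import *
cp,T=wparam(); im=snapshot('wrist'); print(manip.sense()['ee_pos'],manip.sense()['tool_rot'].round(4))
a=im[:,:,::-1].copy()
for b in TOOLB[:1]: drawbox(a,wproj(body((.600,.162,-.257),b),cp,T),(0,0,255))
cv2.imwrite('pics/w2.png',a)
E
```

```text
time_s: 3.2
ee_pos: [0.5987, 0.1677, 0.1896]
tool_rot: [[0.248, 0.969, 0.004], [0.969, -0.248, 0.003], [0.004, 0.003, -1.0]]
force: [-1.0, -0.8, -0.0]
gripper_width: 0.0851
[0.59966742 0.16797824 0.1915736 ] [[ 0.2481  0.9687  0.0061]
 [ 0.9687 -0.2481  0.0033]
 [ 0.0047  0.0051 -1.    ]]
```

View pics/w2.png

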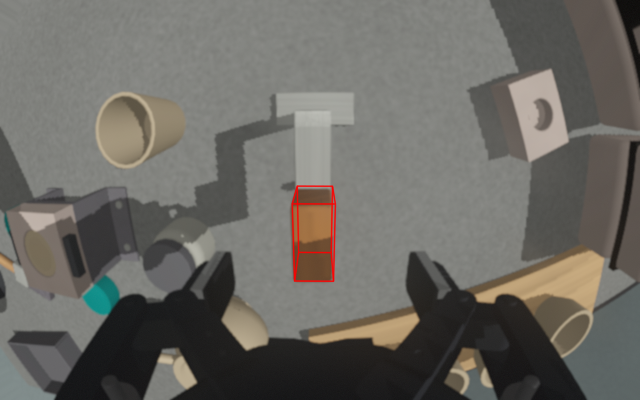

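```bash
python3 -m jog '[[85,[-5.5,2.5,0],[0.004,-0.004,-0.006]],[85,[0,0,30],[0,0,0]],[85,[0,0,22],[0,0,0]],[85,[0,0,5],[0,0,0]],[85,[0,0,0],[0,0,0]]]'
```

```text
time_s: 3.75
ee_pos: [0.6081, 0.1647, 0.1462]
tool_rot: [[0.237, 0.971, 0.02], [0.971, -0.238, 0.003], [0.008, 0.019, -1.0]]
force: [0.1, -0.2, -0.3]
gripper_width: 0.0851
```

```bash
python3 - <<'E'
from h import *
for i in range(4):
    s=manip.sense(); print(s['ee_pos'].round(4),s['tool_rot'].round(4).tolist(),s['force'].round(1)); 
    cp,T=wparam(); im=snapshot('wrist')
a=im[:,:,::-1].copy()
for b in TOOLB[:1]: drawbox(a,wproj(body((.600,.162,-.257),b),cp,T),(0,0,255))
cv2.imwrite('pics/w3.png',a)
E
```

```text
[0.6081 0.1647 0.1462] [[0.2375, 0.9712, 0.0201], [0.9714, -0.2376, 0.0031], [0.0078, 0.0188, -0.9998]] [ 0.1 -0.2 -0.3]
[0.6085 0.1648 0.1468] [[0.2375, 0.9712, 0.0212], [0.9714, -0.2376, 0.0033], [0.0082, 0.0198, -0.9998]] [ 0.1  0.3 -0.3]
[0.6088 0.1648 0.147 ] [[0.2376, 0.9711, 0.0218], [0.9713, -0.2377, 0.0033], [0.0084, 0.0204, -0.9998]] [0.8 0.6 0.1]
[0.6087 0.1648 0.1469] [[0.2376, 0.9711, 0.0218], [0.9713, -0.2378, 0.0034], [0.0085, 0.0204, -0.9998]] [-0.5 -0.6  0.9]
```

View pics/w3.png

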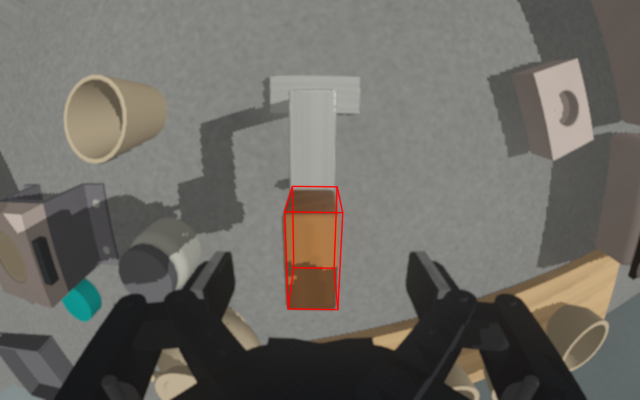

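```bash
python3 -m jog '[[85,[-5,-8,0],[0.02,-0.008,0.017]],[85,[0,0,0],[0,0,0]]]'; python3 -m jog '[[85,[0,0,4],[0,0,0]],[85,[0,0,4],[0,0,0]],[85,[0,0,0],[0,0,0]]]'
```

```text
time_s: 4.15
ee_pos: [0.5998, 0.1617, 0.1482]
tool_rot: [[0.256, 0.967, 0.001], [0.967, -0.256, 0.001], [0.001, 0.001, -1.0]]
force: [0.5, 0.3, 0.0]
gripper_width: 0.0851
time_s: 4.45
ee_pos: [0.6001, 0.1617, 0.1403]
tool_rot: [[0.256, 0.967, 0.002], [0.967, -0.256, 0.001], [0.001, 0.002, -1.0]]
force: [-1.2, -0.7, -0.4]
gripper_width: 0.0849
```

```bash
python3 -m jog '[[85,[0,0,4],[0.001,-0.001,0]],[85,[0,0,2],[0,0,0]],[85,[0,0,0],[0,0,0]]]'; python3 -m jog '[[15,[0,0,0],[0,0,0]],[15,[0,0,0],[0,0,0]],[15,[0,0,0],[0,0,0]],[15,[0,0,0],[0,0,0]],[15,[0,0,0],[0,0,0]],[15,[0,0,0],[0,0,0]]]'
```

```text
time_s: 4.75
ee_pos: [0.5998, 0.1616, 0.1331]
tool_rot: [[0.256, 0.967, -0.001], [0.967, -0.256, -0.0], [-0.0, -0.0, -1.0]]
force: [0.1, -0.2, 0.3]
gripper_width: 0.0847
time_s: 5.35
ee_pos: [0.6002, 0.1617, 0.1332]
tool_rot: [[0.256, 0.967, 0.0], [0.967, -0.256, -0.0], [-0.0, 0.0, -1.0]]
force: [0.2, -0.4, -0.7]
gripper_width: 0.0234
```

```bash
python3 -m jog '[[0,[0,0,-3],[0,0,0]],[0,[0,0,-10],[0,0,0]],[0,[0,0,-25],[0,0,0]],[0,[0,0,-35],[0,0,0]],[0,[0,0,-25],[0,0,0]],[0,[0,0,-10],[0,0,0]],[0,[0,0,0],[0,0,0]]]'
python3 - <<'E'
from h import *
s=manip.sense(); print(s['ee_pos'],s['force'],s['wrist_torque'])
cp,T=wparam(); im=snapshot('wrist')
cv2.imwrite('pics/w4.png',im[:,:,::-1])
E
```

```text
time_s: 6.05
ee_pos: [0.5965, 0.161, 0.2426]
tool_rot: [[0.256, 0.967, -0.01], [0.967, -0.256, -0.002], [-0.005, -0.009, -1.0]]
force: [0.4, 0.2, -3.3]
gripper_width: 0.0233
[0.59646103 0.16101431 0.24264445] [ 0.38065644  0.22084024 -3.30431363] [-0.02156142 -0.13279782 -0.02114181]
```

View pics/w4.png

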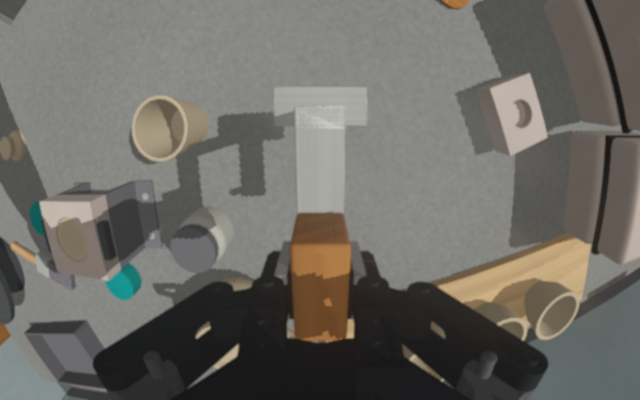

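```bash
cat >> h.py <<'E'
def tool2world(P,pitch=0,roll=0,off=(0,0,133.2)):
    # P tool mm -> world ; off = tool origin in TCP frame mm ; pitch about TCP x
    s=manip.sense(); P=np.array(P,float); q=np.c_[P[:,1],P[:,0],-P[:,2]]+np.array(off)
    R=cv2.Rodrigues(np.array([pitch,roll,0.]))[0]; g=np.array([0,0,-18.7]); q=(q-g)@R.T+g
    return (q/1000)@s['tool_rot'].T+s['ee_pos']
E
python3 - <<'E'
from h import *
cp,T=wparam(); a=cv2.imread('pics/w4.png'); b0=a.copy()
for b in TOOLB: drawbox(a,wproj(tool2world(b),cp,T),(0,0,255))
cv2.imwrite('pics/w4z.png',np.hstack([cv2.resize(x[70:350,260:380],None,fx=2.1,fy=2.1,interpolation=cv2.INTER_CUBIC) for x in(b0,a)]))
E
```

```text
(no output)
```

View pics/w4z.png

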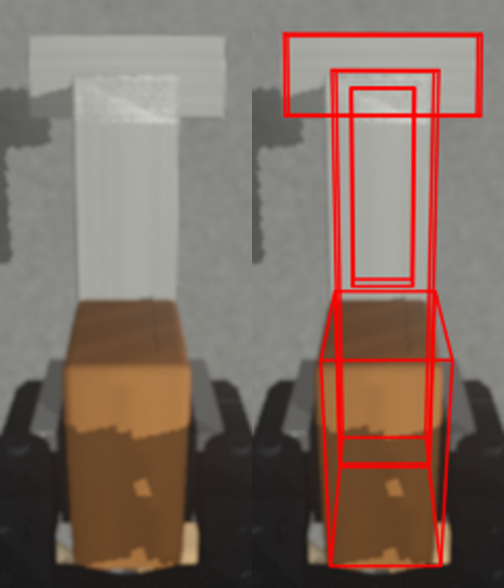

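```bash
python3 -m jog '[[0,[-10,-2,-8],[-0.009,0.004,0]],[0,[-30,-6,-5],[0,0,0]],[0,[-40,-7,0],[0,0,0]],[0,[-40,-7,0],[0,0,0]],[0,[-40,-7,0],[0,0,0]],[0,[-40,-7,0],[0,0,0]],[0,[-40,-7,0],[0,0,0]],[0,[-30,-6,0],[0,0,0]],[0,[-12,-2,0],[0,0,0]],[0,[0,0,0],[0,0,0]]]'
```

```text
time_s: 7.1
ee_pos: [0.4572, -0.1096, 0.2439]
tool_rot: [[0.255, 0.967, -0.023], [0.967, -0.255, -0.001], [-0.007, -0.022, -1.0]]
force: [0.0, 0.0, -3.8]
gripper_width: 0.0232
```

```bash
python3 -m jog '[[0,[-22,7,0],[-0.022,0.007,0.004]],[0,[0,0,0],[0,0,0]]]'
python3 - <<'E'
from h import *
s=manip.sense(); print(s['ee_pos'],s['tool_rot'].round(4))
cp,T=wparam(); im=snapshot('wrist')
a=im[:,:,::-1].copy()
cv2.imwrite('pics/w5.png',a)
for b in STANDB: drawbox(a,wproj(body((.5737,-.164,-.262),b),cp,T),(0,255,0))
for b in TOOLB: drawbox(a,wproj(tool2world(b),cp,T),(0,0,255))
cv2.imwrite('pics/w5o.png',a)
E
```

```text
time_s: 7.3
ee_pos: [0.4564, -0.1324, 0.2422]
tool_rot: [[0.259, 0.966, -0.002], [0.966, -0.259, 0.002], [0.001, -0.003, -1.0]]
force: [0.0, 0.9, -3.0]
gripper_width: 0.0235
[ 0.45642153 -0.1324102   0.24216708] [[ 0.2593  0.9658 -0.0023]
 [ 0.9658 -0.2593  0.0017]
 [ 0.0011 -0.0026 -1.    ]]
```

View pics/w5.png

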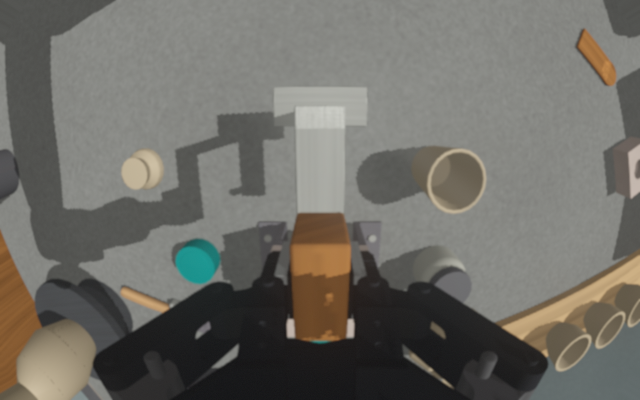

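View pics/w5o.png

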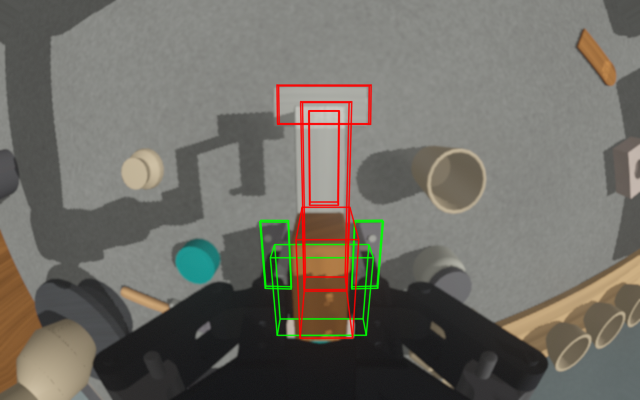

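```bash
python3 - <<'E'
from h import *
for f in('w5','w5o'):
    x=cv2.imread(f'pics/{f}.png')
    cv2.imwrite(f'pics/{f}z.png',cv2.resize(x[75:285,250:390],None,fx=2.8,fy=2.8,interpolation=cv2.INTER_CUBIC))
cv2.imwrite('pics/w5zz.png',np.hstack([cv2.imread(f'pics/{f}z.png') for f in('w5','w5o')]))
E
```

```text
(no output)
```

View pics/w5zz.png

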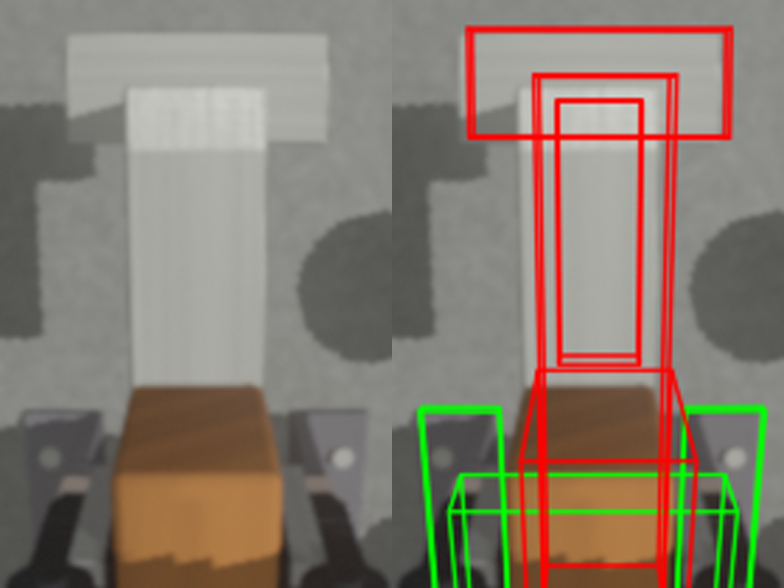

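```bash
python3 -m jog '[[0,[0,0,15],[-0.003,-0.001,0]],[0,[0,0,25],[0,0,0]],[0,[0,0,25],[0,0,0]],[0,[0,0,15],[0,0,0]],[0,[0,0,8],[0,0,0]],[0,[0,0,0],[0,0,0]]]'
```

```text
time_s: 7.95
ee_pos: [0.4552, -0.1243, 0.1498]
tool_rot: [[0.253, 0.968, -0.004], [0.968, -0.253, 0.007], [0.006, -0.005, -1.0]]
force: [-0.2, -0.2, -2.4]
gripper_width: 0.0234
```

```bash
cat > go.py <<'E'
import sys; from h import *
from scipy.spatial.transform import Rotation as Ro
S=np.array([.5737,-.164]);yaw=-.262
def st():
    s=manip.sense(); c,n=np.cos(yaw),np.sin(yaw); d=s['ee_pos'][:2]-S
    return s,np.array([c*d[0]+n*d[1],-n*d[0]+c*d[1],s['ee_pos'][2]-.1332])*1000
def plan(X,Y,h):
    s,p=st(); c,n=np.cos(yaw),np.sin(yaw)
    t=np.array([S[0]+(c*X-n*Y)/1000,S[1]+(n*X+c*Y)/1000,h/1000+.1332])
    R=np.array([[-n,c,0],[c,n,0],[0,0,-1.]])
    return s,p,(s['tool_rot'].T@(t-s['ee_pos']))*1000, Ro.from_matrix(s['tool_rot'].T@R).as_rotvec()
if __name__=='__main__':
    s,p,d,r=plan(*map(float,sys.argv[1:4])); f=s['force']; c,n=np.cos(yaw),np.sin(yaw)
    print('t',round(s['time_s'],2),'XYh',p.round(2),'F stand',np.round([c*f[0]+n*f[1],-n*f[0]+c*f[1],f[2]],2),'M',s['wrist_torque'].round(3)); print('shift',d.round(1),'rot',r.round(4))
E
python3 go.py -115 0 9
```

```text
t 7.95 XYh [-124.79    7.67   16.58] F stand [-0.12 -0.29 -2.37] M [0.009 0.009 0.021]
shift [-7.8  9.8  7.5] rot [-0.0052 -0.006   0.0067]
```

```bash
python3 -m jog '[[0,[-8,10,7.5],[-0.005,-0.006,0.007]],[0,[0,0,0],[0,0,0]]]'; python3 go.py -90 0 9; python3 - <<'E'
from h import *
cp,T=wparam(); im=snapshot('wrist')
a=im[:,:,::-1].copy()
for n in ('scene',): crop(n,200,140,380,300,4.4,'s6.png')
cv2.imwrite('pics/w6.png',a)
E
```

```text
time_s: 8.15
ee_pos: [0.4644, -0.1348, 0.1427]
tool_rot: [[0.258, 0.966, 0.002], [0.966, -0.258, -0.001], [-0.001, 0.002, -1.0]]
force: [-0.8, 0.7, -2.9]
gripper_width: 0.0231
t 8.15 XYh [-1.1314e+02 -8.0000e-02  9.5100e+00] F stand [-0.99  0.49 -2.88] M [ 0.003 -0.004 -0.002]
shift [ 0.1 23.1  0.6] rot [0.0021 0.0007 0.0007]
```

View pics/s6.png

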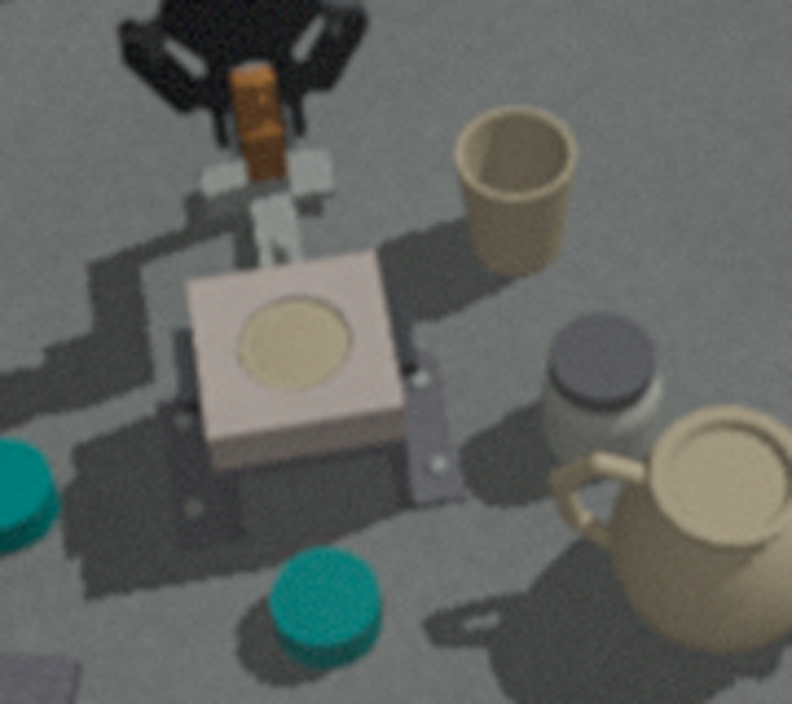

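View pics/w6.png

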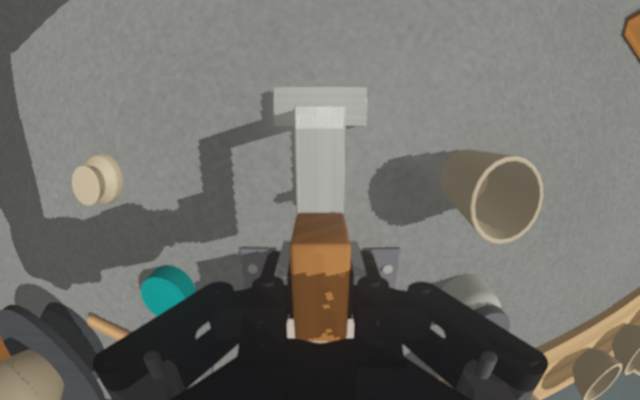

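```bash
python3 -m jog '[[0,[0,10,0.5],[0.002,0,0]],[0,[0,15,0],[0,0,0]],[0,[0,15,0],[0,0,0]],[0,[0,8,0],[0,0,0]],[0,[0,0,0],[0,0,0]]]'; python3 go.py -20 0 9
```

```text
time_s: 8.75
ee_pos: [0.5174, -0.1492, 0.1454]
tool_rot: [[0.259, 0.966, 0.006], [0.966, -0.259, -0.002], [-0.0, 0.006, -1.0]]
force: [-0.4, 0.5, -2.8]
gripper_width: 0.0234
t 8.75 XYh [-58.17  -0.25  12.19] F stand [-0.48  0.36 -2.81] M [-0.     0.018  0.011]
shift [ 0.3 38.2  3.4] rot [0.0063 0.0004 0.0001]
```

```bash
python3 -m jog '[[0,[0,6,3.5],[0.006,0,0]],[0,[0,12,0.5],[0,0,0]],[0,[0,12,0.5],[0,0,0]],[0,[0,6,0],[0,0,0]],[0,[0,0,0],[0,0,0]]]'; python3 go.py 0 0 12
```

```text
time_s: 9.25
ee_pos: [0.5552, -0.1593, 0.1401]
tool_rot: [[0.259, 0.966, -0.001], [0.966, -0.259, -0.0], [-0.0, -0.001, -1.0]]
force: [-0.2, 0.0, -1.5]
gripper_width: 0.0233
t 9.25 XYh [-19.08  -0.21   6.87] F stand [-0.16 -0.02 -1.47] M [-0.016 -0.036  0.021]
shift [ 0.2 19.1 -5.1] rot [-0.001   0.0003  0.    ]
```

```bash
python3 -m jog '[[0,[0.2,10.6,-3],[-0.001,0,0]],[0,[0,0,-3],[0,0,0]],[0,[0,0,0],[0,0,0]]]'; python3 go.py -8.5 0 16
```

```text
time_s: 9.55
ee_pos: [0.566, -0.1618, 0.1463]
tool_rot: [[0.259, 0.966, -0.001], [0.966, -0.259, 0.0], [-0.0, -0.001, -1.0]]
force: [-0.3, -0.1, -2.2]
gripper_width: 0.0233
t 9.55 XYh [-8.03  0.09 13.14] F stand [-0.26 -0.16 -2.25] M [-0.02  -0.023  0.016]
shift [-0.1 -0.5 -2.9] rot [-0.0013  0.0003  0.0001]
```

```bash
python3 -m jog '[[0,[0,-0.5,-2],[0,0,0]],[0,[0,0,-2],[0,0,0]]]'; python3 go.py -8.5 0 19;  python3 -m jog '[[0,[0,0,-1],[0,0,0]],[0,[0,0,-1],[0,0,0]]]'; python3 go.py -8.5 0 19
```

```text
time_s: 9.75
ee_pos: [0.5649, -0.1615, 0.1506]
tool_rot: [[0.259, 0.966, -0.002], [0.966, -0.259, 0.0], [-0.0, -0.002, -1.0]]
force: [-0.7, 0.6, -2.9]
gripper_width: 0.0233
t 9.75 XYh [-9.17  0.18 17.35] F stand [-0.83  0.43 -2.93] M [-0.052 -0.03  -0.039]
shift [-0.2  0.7 -1.6] rot [-0.002   0.0002  0.0001]
time_s: 9.95
ee_pos: [0.5644, -0.1613, 0.1527]
tool_rot: [[0.259, 0.966, -0.002], [0.966, -0.259, 0.0], [-0.0, -0.002, -1.0]]
force: [0.5, -0.4, -8.3]
gripper_width: 0.0234
t 9.95 XYh [-9.68  0.18 19.51] F stand [ 0.6  -0.21 -8.3 ] M [-0.193 -0.479  0.   ]
shift [-0.2  1.2  0.5] rot [-0.0021  0.0002  0.    ]
```

```bash
python3 -m jog '[[0,[2.7,1.6,1],[-0.002,0,0]],[0,[2.7,1.6,0],[0,0,0]],[0,[0,0,-0.6],[0,0,0]],[0,[0,0,-0.8],[0,0,0]]]'; python3 go.py -1.5 8.4 18.5
```

```text
time_s: 10.35
ee_pos: [0.5689, -0.1563, 0.1531]
tool_rot: [[0.259, 0.966, -0.0], [0.966, -0.259, 0.0], [0.0, -0.0, -1.0]]
force: [-0.3, 0.0, -3.4]
gripper_width: 0.0235
t 10.35 XYh [-6.65  6.22 19.88] F stand [-0.27 -0.03 -3.39] M [-0.009  0.003 -0.073]
shift [2.2 5.2 1.4] rot [-0.0005 -0.      0.0001]
```

```bash
python3 -m jog '[[0,[0,0,-0.7],[0,0,0]]]'; python3 go.py -6.5 5.5 18.5;python3 -m jog '[[0,[0,0,-0.7],[0,0,0]]]'; python3 go.py -6.5 5.5 18.5
```

```text
time_s: 10.45
ee_pos: [0.569, -0.1562, 0.1539]
tool_rot: [[0.259, 0.966, -0.0], [0.966, -0.259, 0.0], [-0.0, -0.0, -1.0]]
force: [0.2, 0.5, -3.4]
gripper_width: 0.0233
t 10.45 XYh [-6.58  6.3  20.71] F stand [ 0.05  0.57 -3.41] M [-0.059  0.002  0.034]
shift [-0.8  0.1  2.2] rot [-0.0004  0.      0.0003]
time_s: 10.55
ee_pos: [0.569, -0.1563, 0.1548]
tool_rot: [[0.259, 0.966, -0.0], [0.966, -0.259, -0.0], [-0.0, -0.0, -1.0]]
force: [0.5, 0.5, -3.4]
gripper_width: 0.0234
t 10.55 XYh [-6.51  6.27 21.57] F stand [ 0.39  0.63 -3.39] M [-0.048 -0.049  0.005]
shift [-0.8  0.   3.1] rot [-0.0003  0.0001  0.0003]
```

```bash
python3 -m jog '[[0,[0,0,-0.8],[0,0,0]],[0,[0,0,-0.8],[0,0,0]]]'; python3 go.py -6.5 5.5 18.5;python3 -m jog '[[0,[0,0,-0.8],[0,0,0]],[0,[0,0,-0.8],[0,0,0]]]'; python3 go.py -6.5 5.5 18.5
```

```text
time_s: 10.75
ee_pos: [0.5691, -0.1563, 0.1566]
tool_rot: [[0.259, 0.966, -0.0], [0.966, -0.259, -0.0], [-0.0, -0.0, -1.0]]
force: [-0.0, -0.7, -2.8]
gripper_width: 0.0229
t 10.75 XYh [-6.45  6.21 23.42] F stand [ 0.16 -0.7  -2.84] M [ 0.001 -0.088 -0.036]
shift [-0.7 -0.1  4.9] rot [-0.0001  0.0001  0.0002]
time_s: 10.95
ee_pos: [0.5692, -0.1565, 0.1585]
tool_rot: [[0.259, 0.966, 0.0], [0.966, -0.259, -0.0], [-0.0, 0.0, -1.0]]
force: [-1.0, 1.3, -3.8]
gripper_width: 0.0234
t 10.95 XYh [-6.3   6.1  25.26] F stand [-1.33  0.95 -3.83] M [-0.034 -0.116  0.037]
shift [-0.6 -0.2  6.8] rot [0.0003 0.0001 0.    ]
```

```bash
python3 -m jog '[[0,[0,0,-0.9],[0,0,0]],[0,[0,0,-0.9],[0,0,0]],[0,[0,0,-0.9],[0,0,0]]]'; python3 go.py -6.5 6 18.5;python3 -m jog '[[0,[0,0,-0.8],[0,0,0]],[0,[0,0,-0.8],[0,0,0]]]'; python3 go.py -6.5 6 18.5
```

```text
time_s: 11.25
ee_pos: [0.5692, -0.1565, 0.1614]
tool_rot: [[0.259, 0.966, 0.0], [0.966, -0.259, -0.0], [-0.0, 0.0, -1.0]]
force: [0.6, 0.4, -3.3]
gripper_width: 0.0235
t 11.25 XYh [-6.28  6.07 28.22] F stand [ 0.47  0.59 -3.35] M [ 0.033 -0.137 -0.025]
shift [-0.1 -0.2  9.7] rot [ 0.0003  0.0001 -0.    ]
time_s: 11.45
ee_pos: [0.5692, -0.1565, 0.1632]
tool_rot: [[0.259, 0.966, 0.0], [0.966, -0.259, -0.0], [-0.0, 0.0, -1.0]]
force: [0.7, 0.1, -2.7]
gripper_width: 0.0234
t 11.45 XYh [-6.31  6.06 29.98] F stand [ 0.61  0.23 -2.73] M [-0.011 -0.1   -0.015]
shift [-0.1 -0.2 11.5] rot [ 0.0003  0.0002 -0.    ]
```

```bash
for i in 1; do python3 -m jog '[[0,[0,0,-0.8],[0,0,0]],[0,[0,0,-0.8],[0,0,0]]]'; python3 go.py -6.3 6 18.5;python3 -m jog '[[0,[0,0,-0.8],[0,0,0]],[0,[0,0,-0.8],[0,0,0]]]'; python3 go.py -6.3 6 18.5; done
```

```text
time_s: 11.65
ee_pos: [0.5691, -0.1565, 0.1646]
tool_rot: [[0.259, 0.966, -0.0], [0.966, -0.259, -0.0], [-0.0, -0.0, -1.0]]
force: [0.6, -0.4, -7.3]
gripper_width: 0.023
t 11.65 XYh [-6.42  6.08 31.4 ] F stand [ 0.71 -0.24 -7.32] M [-0.074 -0.316 -0.003]
shift [-0.1  0.1 12.9] rot [-0.      0.0001 -0.0001]
time_s: 11.85
ee_pos: [0.5689, -0.1564, 0.1648]
tool_rot: [[0.259, 0.966, -0.001], [0.966, -0.259, 0.0], [-0.0, -0.001, -1.0]]
force: [1.5, -0.0, -8.9]
gripper_width: 0.0236
t 11.85 XYh [-6.61  6.06 31.59] F stand [ 1.5   0.37 -8.91] M [-0.213 -0.657 -0.009]
shift [-0.1  0.3 13.1] rot [-0.0007  0.     -0.0001]
```

```bash
python3 -m jog '[[0,[0,0.2,-1.1],[0,0,0]],[0,[0,0,-1.1],[0,0,0]]]'; python3 go.py -6.3 6 18.5;python3 -m jog '[[0,[0,0,-1.2],[0,0,0]],[0,[0,0,-1.2],[0,0,0]]]'; python3 go.py -6.3 6 18.5
```

```text
time_s: 12.05
ee_pos: [0.5689, -0.1563, 0.1655]
tool_rot: [[0.259, 0.966, -0.002], [0.966, -0.259, 0.001], [0.0, -0.002, -1.0]]
force: [2.3, -0.8, -10.6]
gripper_width: 0.0234
t 12.05 XYh [-6.66  6.19 32.26] F stand [  2.47  -0.16 -10.59] M [-0.187 -0.849 -0.008]
shift [-0.2  0.4 13.8] rot [-0.0019 -0.0004 -0.0001]
time_s: 12.25
ee_pos: [0.5689, -0.1561, 0.1669]
tool_rot: [[0.259, 0.966, -0.002], [0.966, -0.259, 0.002], [0.001, -0.002, -1.0]]
force: [2.8, -1.4, -11.2]
gripper_width: 0.0234
t 12.25 XYh [-6.66  6.37 33.68] F stand [  3.07  -0.64 -11.22] M [-0.229 -0.993 -0.008]
shift [-0.4  0.4 15.2] rot [-0.0024 -0.001  -0.    ]
```

```bash
python3 -m jog '[[0,[-0.3,0.5,-1.1],[-0.002,-0.001,0]],[0,[0,0,-1.2],[0,0,0]]]'; python3 go.py -6.3 6 18.5;python3 -m jog '[[0,[0,0.1,-1.2],[-0.001,0,0]],[0,[0,0.1,-1.2],[-0.001,0,0]]]'; python3 go.py -6.3 6 18.5
```

```text
time_s: 12.45
ee_pos: [0.5688, -0.156, 0.1684]
tool_rot: [[0.259, 0.966, -0.002], [0.966, -0.259, 0.002], [0.001, -0.002, -1.0]]
force: [3.0, -0.6, -14.1]
gripper_width: 0.0233
t 12.45 XYh [-6.78  6.51 35.21] F stand [  3.06   0.24 -14.15] M [-0.231 -1.017 -0.014]
shift [-0.5  0.5 16.7] rot [-0.0019 -0.0011  0.0001]
time_s: 12.65
ee_pos: [0.5688, -0.1559, 0.1701]
tool_rot: [[0.259, 0.966, -0.0], [0.966, -0.259, 0.001], [0.001, -0.001, -1.0]]
force: [4.2, -1.2, -14.3]
gripper_width: 0.0234
t 12.65 XYh [-6.85  6.56 36.92] F stand [  4.39  -0.05 -14.31] M [-0.267 -0.919  0.018]
shift [-0.6  0.6 18.4] rot [-0.0006 -0.0012  0.0002]
```

```bash
python3 -m jog '[[0,[-0.3,1.0,-1.1],[0,-0.001,0]],[0,[-0.1,0.5,-1.1],[0,0,0]]]'; python3 go.py -6.3 6 18.5
```

```text
time_s: 12.85
ee_pos: [0.5691, -0.156, 0.1718]
tool_rot: [[0.259, 0.966, -0.003], [0.966, -0.259, 0.002], [0.001, -0.003, -1.0]]
force: [1.6, 0.6, -13.4]
gripper_width: 0.0236
t 12.85 XYh [-6.51  6.5  38.57] F stand [  1.39   0.95 -13.44] M [-0.092 -0.768 -0.033]
shift [-0.5  0.3 20.1] rot [-0.0032 -0.0009  0.0003]
```

```bash
python3 - <<'E'
from h import *
crop('scene',200,140,380,300,4.4,'s7.png')
E
python3 go.py -6.3 6 18.5
```

```text
t 12.9 XYh [-6.39  6.45 38.79] F stand [  1.25   0.36 -12.58] M [ 0.054 -0.615 -0.007]
shift [-0.5  0.1 20.3] rot [-0.003  -0.0009  0.0002]
```

View pics/s7.png

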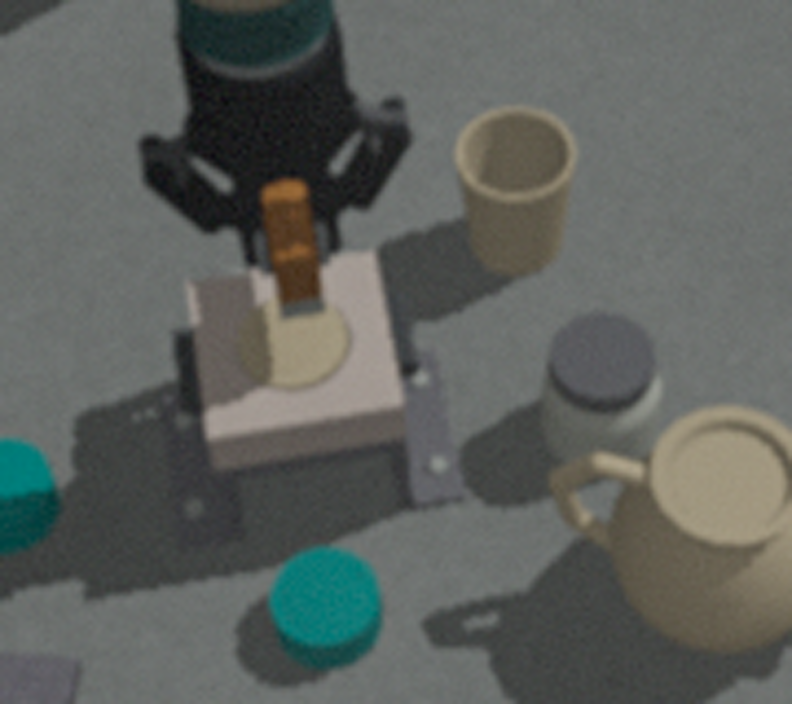

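```bash
python3 -m jog '[[0,[-0.2,0.5,-1.2],[-0.002,-0.001,0]],[0,[-0.1,0.3,-1.2],[0,0,0]]]'; python3 go.py -6.3 6 18.5;  python3 -m jog '[[0,[-0.2,0.3,-1.2],[0,0,0]],[0,[-0.1,0.3,-1.2],[0,0,0]]]'; python3 go.py -6.3 6 18.5
```

```text
time_s: 13.1
ee_pos: [0.5691, -0.1561, 0.174]
tool_rot: [[0.259, 0.966, -0.003], [0.966, -0.259, 0.001], [0.001, -0.003, -1.0]]
force: [2.3, -0.3, -13.5]
gripper_width: 0.0235
t 13.1 XYh [-6.5   6.46 40.81] F stand [  2.31   0.33 -13.55] M [ 0.008 -0.671  0.046]
shift [-0.5  0.3 22.3] rot [-0.003  -0.0006  0.0004]
time_s: 13.3
ee_pos: [0.5692, -0.1562, 0.1763]
tool_rot: [[0.259, 0.966, -0.004], [0.966, -0.259, 0.002], [0.001, -0.004, -1.0]]
force: [1.2, 0.2, -12.8]
gripper_width: 0.0233
t 13.3 XYh [-6.36  6.35 43.13] F stand [  1.13   0.55 -12.84] M [ 0.027 -0.616  0.001]
shift [-0.4  0.2 24.6] rot [-0.004  -0.001   0.0004]
```

```bash
python3 - <<'E'
from h import *
im=snapshot('scene'); cv2.imwrite('pics/s8full.png',im[:,:,::-1])
a=im[:,:,::-1].copy(); a=cv2.resize(a[190:270,232:312],None,fx=7,fy=7,interpolation=cv2.INTER_CUBIC)
th=np.linspace(0,6.283,73)
for z,col in((107,(0,0,255)),(118,(0,255,0))):
    uv=proj('scene',body((.5781,-.1646,-.2687),np.c_[30*np.cos(th),30*np.sin(th),0*th+z])); uv=(uv-[232,190]+.5)*7-.5
    cv2.polylines(a,[np.int32(uv)],True,col,1)
cv2.imwrite('pics/s8.png',a)
E
```

```text
(no output)
```

View pics/s8.png

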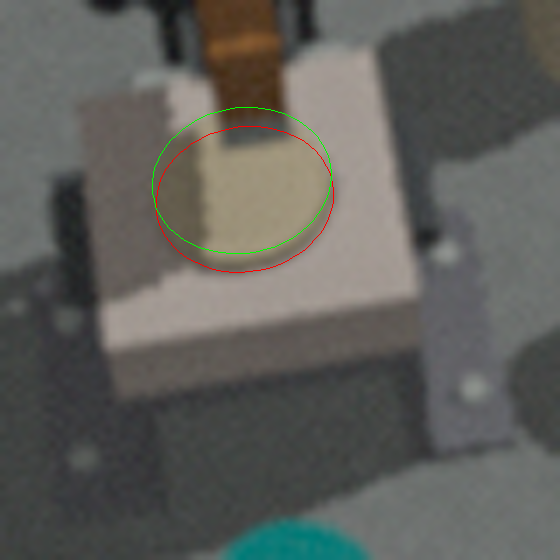

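```bash
python3 -m jog '[[0,[-0.1,0.2,2],[-0.004,-0.001,0]],[0,[0,0,2],[0,0,0]],[0,[0,0,3],[0,0,0]]]'; python3 go.py -6.4 6.2 12
```

```text
time_s: 13.65
ee_pos: [0.5716, -0.158, 0.1746]
tool_rot: [[0.259, 0.966, 0.006], [0.966, -0.259, -0.004], [-0.003, 0.007, -1.0]]
force: [-1.6, 1.4, -2.4]
gripper_width: 0.0233
t 13.65 XYh [-3.55  5.29 41.42] F stand [-1.95  0.9  -2.44] M [ 0.414  0.243 -0.028]
shift [ 1.  -3.1 29.4] rot [0.0072 0.0027 0.0003]
```

```bash
python3 - <<'E'
from h import *
im=snapshot('scene')
a=cv2.resize(im[190:270,232:312,::-1],None,fx=7,fy=7,interpolation=cv2.INTER_CUBIC)
cv2.imwrite('pics/s9.png',a)
E
```

```text
(no output)
```

View pics/s9.png

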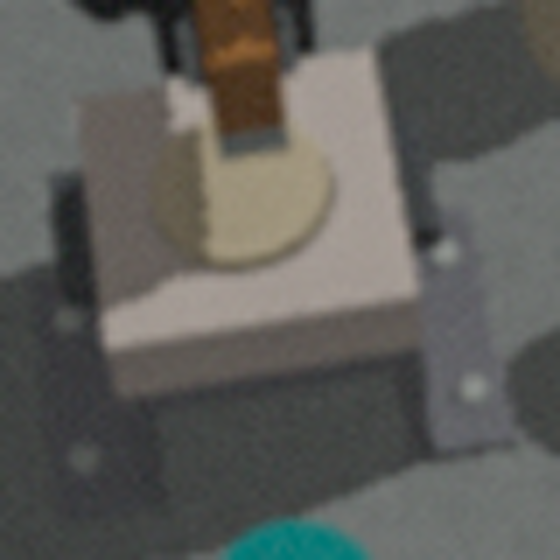

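```bash
python3 -m jog '[[0,[0.8,-2.5,1],[0.006,0.002,0]],[0,[0,0,0.5],[0,0,0]]]'; python3 go.py -6.4 6.2 30
```

```text
time_s: 13.9
ee_pos: [0.5698, -0.157, 0.1739]
tool_rot: [[0.259, 0.966, 0.002], [0.966, -0.259, -0.002], [-0.001, 0.003, -1.0]]
force: [-0.2, 0.4, -2.9]
gripper_width: 0.0231
t 13.9 XYh [-5.62  5.76 40.7 ] F stand [-0.27  0.32 -2.88] M [-0.076 -0.009  0.014]
shift [ 0.5 -0.8 10.7] rot [0.0025 0.0015 0.0001]
```

Free now. I'll lower in small steps.

```bash
python3 -m jog '[[0,[0.4,-0.8,2],[0.002,0.001,0]],[0,[0,-0.1,2.5],[0,0,0]],[0,[0,-0.1,2.5],[0,0,0]]]'; python3 go.py -6.4 6.2 30;  python3 -m jog '[[0,[0,-0.1,2.5],[0,0,0]],[0,[0,-0.1,2.5],[0,0,0]]]'; python3 go.py -6.4 6.2 20
```

```text
time_s: 14.2
ee_pos: [0.5696, -0.1568, 0.1674]
tool_rot: [[0.259, 0.966, 0.002], [0.966, -0.259, -0.002], [-0.001, 0.002, -1.0]]
force: [-0.1, -0.4, -3.1]
gripper_width: 0.0233
t 14.2 XYh [-5.8   5.9  34.15] F stand [ 0.01 -0.39 -3.12] M [-0.026 -0.029  0.067]
shift [ 0.3 -0.6  4.2] rot [ 0.0025  0.001  -0.    ]
time_s: 14.4
ee_pos: [0.5693, -0.1567, 0.1616]
tool_rot: [[0.259, 0.966, 0.002], [0.966, -0.259, -0.002], [-0.001, 0.002, -1.0]]
force: [-0.4, -0.6, -2.9]
gripper_width: 0.023
t 14.4 XYh [-6.17  5.89 28.41] F stand [-0.28 -0.68 -2.85] M [ 0.002 -0.107  0.025]
shift [ 0.3 -0.3  8.4] rot [0.002 0.001 0.   ]
```

```bash
python3 -m jog '[[0,[0.3,-0.3,3],[0.002,0.001,0]],[0,[0,0,3],[0,0,0]],[0,[0,0,3],[0,0,0]],[0,[0,0,3],[0,0,0]],[0,[0,0,3],[0,0,0]],[0,[0,0,1],[0,0,0]]]'; python3 go.py -6.4 0 10
```

```text
time_s: 15.0
ee_pos: [0.5686, -0.1561, 0.1433]
tool_rot: [[0.259, 0.966, -0.002], [0.966, -0.259, 0.001], [0.0, -0.002, -1.0]]
force: [-1.1, 1.1, -3.2]
gripper_width: 0.0234
t 15.0 XYh [-7.    6.28 10.13] F stand [-1.35  0.76 -3.2 ] M [ 0.028 -0.037  0.018]
shift [-6.3  0.6  0.1] rot [-0.0016 -0.0002 -0.    ]
```

Below the floor. Now draw out toward −X.

```bash
python3 -m jog '[[0,[-6,-5,0],[-0.001,0,0]],[0,[0,-12,0],[0,0,0]],[0,[0,-12,0],[0,0,0]],[0,[0,-8,0],[0,0,0]],[0,[0,0,0],[0,0,0]]]'; python3 go.py -90 0 9
```

```text
time_s: 15.5
ee_pos: [0.5268, -0.1518, 0.1432]
tool_rot: [[0.259, 0.966, -0.002], [0.966, -0.259, 0.001], [0.0, -0.002, -1.0]]
force: [-0.2, 0.4, -2.8]
gripper_width: 0.0232
t 15.5 XYh [-48.47  -0.37   9.97] F stand [-0.33  0.38 -2.79] M [-0.035 -0.085  0.019]
shift [  0.4 -41.5   1.1] rot [-0.0022 -0.0001 -0.0004]
```

```bash
python3 -m jog '[[0,[0.4,-12,0],[-0.002,0,0]],[0,[0,-20,0],[0,0,0]],[0,[0,-25,0],[0,0,0]],[0,[0,-20,0],[0,0,0]],[0,[0,-8,0],[0,0,0]],[0,[0,0,0],[0,0,0]]]'; python3 go.py -135 0 2
python3 - <<'E'
from h import *
im=snapshot('scene'); a=cv2.resize(im[190:270,232:312,::-1],None,fx=7,fy=7,interpolation=cv2.INTER_CUBIC)
cv2.imwrite('pics/s10.png',a)
im=snapshot('top'); a=cv2.resize(im[175:245,338:408,::-1],None,fx=8,fy=8,interpolation=cv2.INTER_CUBIC)
cv2.imwrite('pics/t10.png',a)
E
```

```text
time_s: 16.1
ee_pos: [0.4435, -0.129, 0.1446]
tool_rot: [[0.259, 0.966, 0.007], [0.966, -0.259, -0.002], [-0.0, 0.007, -1.0]]
force: [-0.3, 0.6, -3.6]
gripper_width: 0.0234
t 16.1 XYh [-1.3485e+02  1.1000e-01  1.1390e+01] F stand [-0.39  0.47 -3.56] M [ 0.001 -0.028  0.016]
shift [-0.1 -0.2  9.4] rot [ 0.0071  0.0003 -0.0001]
```

View pics/s10.png

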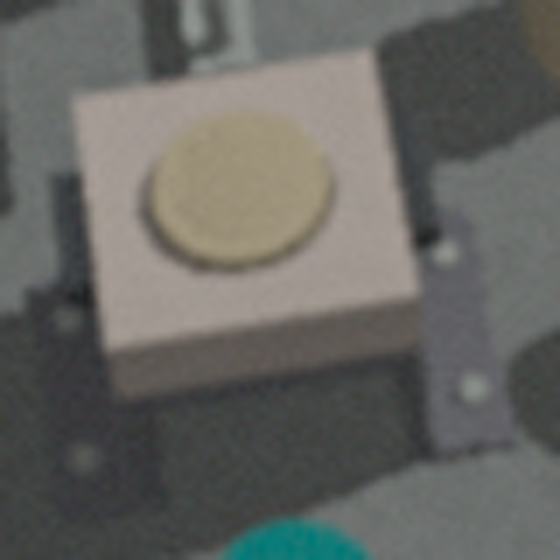

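View pics/t10.png

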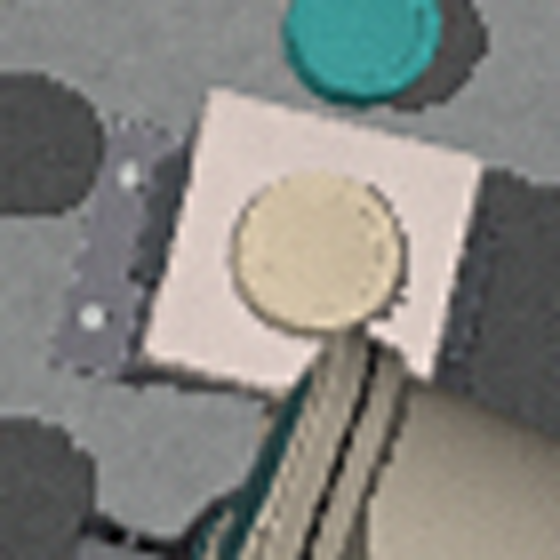

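```bash
python3 - <<'E'
from h import *
from scipy.optimize import least_squares
acc=[snapshot('scene').astype(float) for _ in range(6)]; new=np.mean(acc,0)
ini=cv2.imread('pics/scene0.png')[:,:,::-1].astype(float)
np.save('new.npy',new)
# colour index: cream has low blue relative to red vs plaster
def idx(im): return (im[:,:,0]-im[:,:,2])/(im.sum(2)+1)
for nm,im in(('ini',ini),('new',new)):
    for c in (262,266,270): print(nm,c,(idx(im)[203:233,c-1:c+2].mean(1)*1000).astype(int).tolist()); print('   I',im[203:233,c-1:c+2].mean((1,2)).astype(int).tolist())
th=np.linspace(0,6.283,721)
for z in(107,109,113,115,117,119):
    uv=proj('scene',body((.5781,-.1646,-.2687),np.c_[30*np.cos(th),30*np.sin(th),0*th+z])); print(z,'umin/max',uv[:,0].min().round(2),uv[:,0].max().round(2),'v',uv[:,1].min().round(2),uv[:,1].max().round(2))
E
```

```text
ini 262 [34, 31, 32, 32, 34, 44, 65, 77, 79, 78, 77, 77, 81, 77, 79, 78, 79, 80, 78, 81, 82, 82, 80, 77, 69, 49, 36, 32, 33, 35]
   I [153, 154, 154, 153, 146, 133, 135, 141, 143, 142, 140, 140, 138, 139, 139, 139, 139, 138, 138, 138, 138, 139, 140, 142, 142, 147, 150, 151, 151, 150]
ini 266 [33, 33, 32, 32, 39, 67, 78, 78, 77, 78, 79, 78, 80, 78, 81, 76, 80, 77, 80, 80, 82, 79, 79, 77, 76, 58, 39, 33, 36, 33]
   I [153, 153, 153, 147, 127, 130, 141, 142, 141, 140, 140, 140, 138, 140, 140, 139, 140, 140, 139, 140, 139, 140, 137, 140, 142, 141, 146, 149, 149, 150]
ini 270 [34, 32, 33, 33, 39, 62, 75, 74, 79, 76, 78, 78, 79, 79, 77, 76, 80, 77, 78, 80, 78, 79, 78, 79, 64, 44, 36, 34, 35, 34]
   I [154, 153, 154, 150, 131, 128, 137, 143, 143, 143, 141, 141, 141, 142, 142, 141, 141, 141, 141, 141, 140, 141, 142, 142, 140, 145, 148, 149, 149, 149]
new 262 [32, 33, 37, 56, 76, 78, 78, 78, 80, 80, 79, 80, 80, 77, 79, 80, 80, 80, 82, 80, 79, 78, 78, 83, 80, 47, 34, 33, 33, 33]
   I [155, 155, 154, 149, 144, 140, 141, 140, 139, 139, 140, 139, 139, 139, 139, 139, 139, 139, 139, 138, 139, 142, 
[... 165 characters left out ...]
]
   I [155, 154, 150, 145, 144, 143, 142, 140, 141, 141, 141, 141, 140, 141, 140, 140, 140, 140, 140, 139, 138, 141, 143, 132, 106, 103, 136, 152, 152, 152]
new 270 [31, 32, 42, 63, 76, 78, 78, 79, 80, 80, 79, 79, 78, 77, 80, 78, 80, 79, 79, 77, 77, 77, 81, 81, 62, 38, 33, 32, 34, 34]
   I [154, 154, 153, 146, 144, 144, 143, 142, 142, 142, 142, 142, 142, 141, 141, 142, 141, 141, 141, 142, 143, 143, 135, 111, 104, 134, 150, 152, 151, 151]
107 umin/max 253.87 279.25 v 207.62 228.46
109 umin/max 253.77 279.19 v 207.13 227.98
113 umin/max 253.58 279.07 v 206.15 227.03
115 umin/max 253.48 279.01 v 205.66 226.55
117 umin/max 253.39 278.95 v 205.16 226.07
119 umin/max 253.29 278.89 v 204.67 225.59
```

```bash
python3 -m jog '[[0,[0,0,3],[0.007,0,0]],[0,[0,0,3],[0,0,0]],[0,[0,0,2.5],[0,0,0]],[0,[0,0,0],[0,0,0]]]'; python3 go.py -135 0 0
```

```text
time_s: 16.9
ee_pos: [0.4456, -0.1297, 0.1349]
tool_rot: [[0.259, 0.966, -0.001], [0.966, -0.259, -0.0], [-0.0, -0.001, -1.0]]
force: [0.1, 0.2, -3.2]
gripper_width: 0.0232
t 16.9 XYh [-1.3261e+02 -1.0000e-01  1.6700e+00] F stand [ 0.01  0.23 -3.19] M [ 0.027 -0.017  0.005]
shift [ 0.1 -2.4  1.7] rot [-0.0009  0.0003  0.0002]
```

```bash
python3 -m jog '[[0,[0,0,0.8],[0,0,0]],[0,[0,0,0.8],[0,0,0]]]'; python3 go.py -135 0 0; python3 -m jog '[[0,[0,0,0.7],[0,0,0]]]'; python3 go.py -135 0 0
```

```text
time_s: 17.1
ee_pos: [0.4456, -0.1297, 0.1332]
tool_rot: [[0.259, 0.966, -0.001], [0.966, -0.259, -0.0], [-0.0, -0.001, -1.0]]
force: [-0.6, 0.1, 1.5]
gripper_width: 0.0231
t 17.1 XYh [-1.3262e+02 -8.0000e-02 -3.0000e-02] F stand [-0.64 -0.09  1.52] M [0.019 0.108 0.056]
shift [ 0.1 -2.4 -0. ] rot [-0.001   0.0003  0.0002]
time_s: 17.2
ee_pos: [0.4458, -0.1298, 0.1332]
tool_rot: [[0.259, 0.966, -0.001], [0.966, -0.259, -0.0], [-0.0, -0.001, -1.0]]
force: [-1.9, 0.8, 5.7]
gripper_width: 0.0231
t 17.2 XYh [-1.3242e+02 -9.0000e-02 -3.0000e-02] F stand [-2.01  0.27  5.73] M [ 0.285  0.538 -0.005]
shift [ 0.1 -2.6 -0. ] rot [-0.0006  0.0003  0.0002]
```

```bash
python3 -m jog '[[45,[0,0,0],[0,0,0]],[60,[0,0,0],[0,0,0]],[60,[0,0,0],[0,0,0]],[60,[0,0,0],[0,0,0]]]' ; python3 -m jog '[[60,[0,0,-8],[0,0,0]],[60,[0,0,-20],[0,0,0]],[60,[0,0,-35],[0,0,0]],[60,[0,0,-45],[0,0,0]],[60,[0,0,-40],[0,0,0]],[60,[0,0,-10],[0,0,0]],[60,[0,0,0],[0,0,0]]]'
python3 - <<'E'
from h import *
crop('scene',200,100,440,310,3.3,'s11.png')
cv2.imwrite('pics/w11.png',snapshot('wrist')[:,:,::-1])
E
```

```text
time_s: 17.6
ee_pos: [0.4475, -0.1307, 0.1348]
tool_rot: [[0.259, 0.966, 0.003], [0.966, -0.259, -0.002], [-0.001, 0.004, -1.0]]
force: [-0.1, 0.1, 0.1]
gripper_width: 0.0601
time_s: 18.3
ee_pos: [0.4459, -0.1299, 0.3006]
tool_rot: [[0.259, 0.966, 0.002], [0.966, -0.259, -0.002], [-0.001, 0.003, -1.0]]
force: [-0.7, -0.2, -0.6]
gripper_width: 0.06
```

View pics/s11.png

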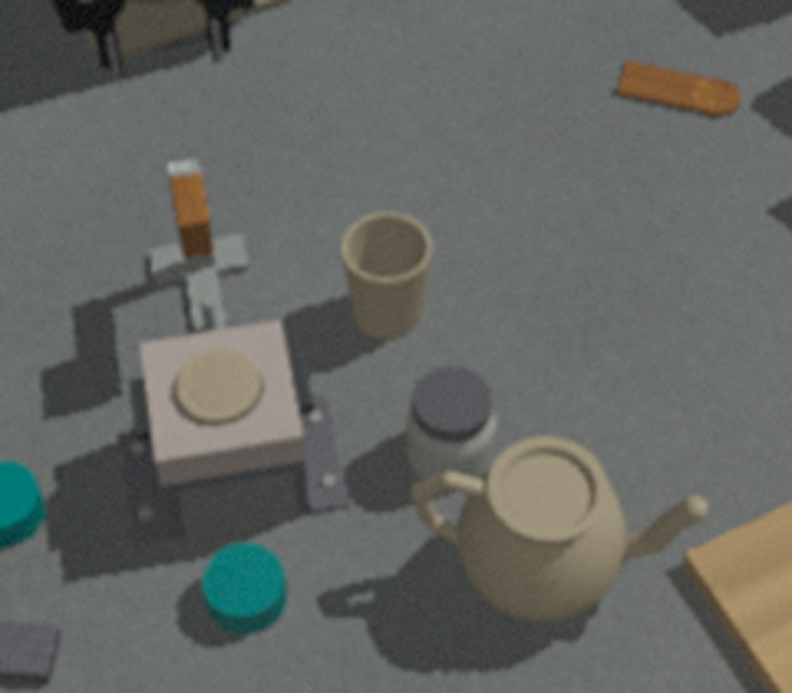

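View pics/w11.png

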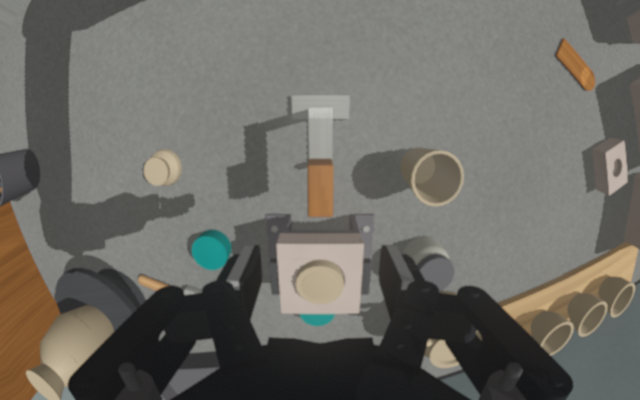

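```bash
python3 -c "
from bench import manip
print(manip.close_job())"
```

```text
the job is handed in; nothing more can be done
None
```

The job is done and handed in at about 18 s of the 70 s. I can't see the verdict, since the hand-in reports none.

**What I did:** I brought the rod in under the stand and felt for the hole. The first light touch met floor. The second found the hole at about x −6.5, y +6 mm from the stand's centre. I pushed the rod up about 12 mm after it met the stopper. I then lowered the rod, drew the tool out to the front and set it down upright.

**Last checks:**
- **Stopper:** its far and near edges in the scene picture put it about 9–10 mm higher than at the start. It looks level and centred.
- **Tool:** it stands upright on the bench with its origin about 133 mm from the stand's centre, clear of the stand.
- **Forces:** contact on the stopper stayed at about 11 N and on the plate about 5 N, as the wrist force showed at the end of each move (limit 25 N).
- **Bystanders:** the beaker, jar, teapot, rib, cup foot and teal discs look unmoved in the last pictures. The brush and half mould showed only partly there, and I did not measure any of their positions.

**Disagreements:**
- The first images put the tool and stand 2–3 mm apart between cameras. I worked from the tool and stand positions relative to each other instead.
- The arm's travel suggested a rise of about 11.5 mm against the 9–10 mm in the picture. A rough first estimate from the picture was 7.5 mm. All three are within the allowed 6.5–19.5 mm.
- When I unloaded the rod, the arm sprang about 3 mm sideways, with about 2 N on the tool. I corrected it before lowering the rod.

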